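# Open the cable box and switch on the outlet strip

### The job

Power up the desk: put a fingertip under the front lip of the cable box's wooden lid, swing the lid up and over past upright so that it rests leaning back on its own, without flinging it. Then press the marked end of the red rocker switch inside the box fully in, so that it is on. Do it all by pushing with the fingers: do not grip the lid, do not lift or shove the box, and leave the mug, pen cup and stapler where they stand.

Things in the scene. Friction and masses are not known exactly. Their poses are not given: they have to be found in the camera images.
- cable_box: white plastic cable box, loose on the desk on rubber feet, 2.0 kg in all; 140 mm deep (its x), 270 mm long (its y), 88 mm high without lid, 3 mm walls. Origin: centre of the underside; +z up, -x front (lip side, about to the robot's right), +x hinge side, +y the end nearer the robot. Inside is fixed a grey outlet strip, its top 53 mm above the desk; a white charger at its +y end rises to 79 mm
- lid (a joint): angle of the lid, rad: 0 closed (lying on the rim), grows as its front edge swings up and back; upright at 1.57, hinge stop at 1.95, leaning back. The hinge is nearly free, slightly damped: let go below about 1.5 the lid falls shut, beyond that it falls back on the stop by its own weight (0.3 kg; about 1.5 N lifts it at the lip)
- lid_hinge (a point): middle of the hinge axis, on the box's back rim (70 mm behind the box's centre, 88 mm above the desk); the axis runs along the box's y; the point's axes turn with the lid (those of the box when closed)
- lid_lip (a point): middle of the lid's lower front edge, 158 mm from the hinge axis; closed, it is 88 mm above the desk and 18 mm in front of the box's front wall: a lip along the whole front, free underneath, where a fingertip goes. Its axes turn with the lid: x towards the hinge, z out of the lid's top
- lid_frame: grey plastic frame, the underside of the lid, 158 mm deep by 274 mm long by 5 mm thick, its front edge is the lip. Origin and axes as point lid_hinge
- lid_panel: wooden panel, the top of the lid, 154 mm by 270 mm, 7 mm thick, lying on the frame; the lid is 12 mm thick in all. Origin and axes as point lid_hinge
- rocker (a joint): angle of the red rocker switch at the outlet strip's -y end (far from the robot), rad: 0 off, 0.42 on; a stiff switch that stays where it is left; fully on means its ON half is pressed flush. Rocker 34 mm long (along the box's y), 24 mm wide; pivot 74 mm from the box's centre along its -y, 55.5 mm above the desk. About 4 to 6 N at point rocker_on turns it on
- rocker_on (a point): the place to press: upper face of the rocker's ON half (white bar mark), 12 mm from the pivot towards the box's -y end. Off, the ON half rises outward at 24 degrees, its outer end 62 mm above the desk (this point at 60 mm); pressed fully it lies level at 55.5 mm, flush with its black bezel. Axes about those of the box
- mug: blue ceramic mug, 80 mm across, 95 mm high, handle on its +y side; origin at the centre of its underside; stands behind the hinge side of the box, leave alone
- pen_cup: dark steel pen cup, 76 mm across, 100 mm high, with pens up to about 170 mm; origin at the centre of its underside; stands behind the hinge side of the box, leave alone
- stapler: red and black stapler, 135 mm long (its x), 36 mm wide, 49 mm high; origin at the centre of its underside; lies in front of the box's lip, towards its far end, leave alone

How it is judged:
On the way, in this order (a step that is already met when the one before it is completed fails the run):
1. the lid is past upright and rests leaning back on its stop, untouched by the fingers, with the switch still off (value of joint lid above 1.85 rad and contact force between each of lid_frame, lid_panel and the fingers below 0.2 N and value of joint rocker below 0.2 rad), for 0.3 s.
2. a finger has pressed the rocker over to on while the lid stays open (value of joint rocker above 0.3 rad and value of joint lid above 1.8 rad), for 0.1 s.
At the end, for the whole second after the job is handed in: The lid rests open on its stop (lid angle above 1.85 rad), the rocker is on (above 0.3 rad of 0.42), the cable box stands level within 30 mm of where it was, and the mug, pen cup and stapler are upright within 20 mm of where they were (value of joint lid above 1.85 rad and value of joint rocker above 0.3 rad and distance of cable_box from where it was at the start of the episode below 0.03 m and angle between cable_box's own z axis and vertical below 0.05 rad and linear speed of cable_box below 0.02 m/s and distance of each of mug, pen_cup, stapler from where it was at the start of the episode below 0.02 m and angle between each of mug, pen_cup's own z axis and vertical below 0.1 rad); the robot touches nothing.
It fails at once if the lid is gripped: fingers press on its top panel and its underside frame at once (contact force between each of lid_panel, lid_frame and the fingers above 1 N).
It fails at once if the lid is flung (opens faster than 5 rad/s) (velocity of joint lid above 5 rad/s).
It fails at once if the box is lifted (origin more than 12 mm up) or tipped (height (world z) of cable_box above 0.012 m or angle between cable_box's own z axis and vertical above 0.12 rad).
It fails at once if the box is shoved more than 30 mm (distance of cable_box from where it was at the start of the episode above 0.03 m).
It fails at once if the mug, pen cup or stapler is moved more than 20 mm (distance of any of mug, pen_cup, stapler from where it was at the start of the episode above 0.02 m).
It also fails if it takes over 48 s, if anything falls off the work surface, if the arm or the gripper's body presses on something with over 40 N, if the wrist force passes 120 N, or if a joint passes its speed limit or range.

### The arm

A 7-joint arm with a two-finger parallel gripper is mounted at the origin on the work surface. World frame = base frame: x ahead of the robot, y to its left, z up, the work surface at z = 0. Lengths are in m, angles in rad, forces in N, time in s.
With the tool pointing down it reaches from about 0.4 to 0.9 m from the base axis. Payload 5.6 kg.
Tool frame: the origin (TCP) lies midway between the tips of the shut fingers; the grasp point (between the pads) lies 19 mm behind it; y points along the fingers, z is the direction in which the jaws open and shut, and the axes are right-handed (so a half turn about y gives the same grasp; the last joint's range is limited). The gripper opens to 92 mm and grips with 3 to 60 N. Pads are 20 mm wide; open, the fingers measure 128 mm over their backs; the gripper's body (75 mm by 189 mm) begins 69 mm behind the grasp point.
Start: joints at [1.236, 0.468, -0.012, 1.603, 0.006, 1.071, -0.056], TCP at [0.187, -0.623, 0.215] pointing down, gripper open.
Joint ranges: [-2.53, 2.53], [-0.31, 2.02], [-1.57, 1.55], [0.28, 2.44], [-1.29, 4.43], [0.15, 1.84], [-2.92, 2.92]. Speed limits (rad/s): [2.57, 2.57, 3.14, 3.14, 3.14, 3.14, 3.14].

### API

Orientations are given as a 3x3 rotation matrix whose columns are the frame's x, y, z axes.
In Python, from station import env, effector, solver, viewer, workorder, search_frame, tip_of gives the robot as it stands. Calls block until the motion is done:
- env.reach(position, orientation): joint-space move of the TCP to a pose.
- env.movel(position, frame=None, rate=0.15): straight line of the TCP; frame=None keeps the orientation; rate is the mean speed in m/s.
- env.goto_joints(angles): joint-space move.
- effector.release() and effector.grasp(squeeze=None): open the fingers fully, or close them until they stop; squeeze is the grip in N (None keeps the last).
- env.pause(seconds).
- solver.inverse_kinematics(position, orientation): joint angles nearest the present ones, or None.
- env.sense(): the state.
- viewer.read_camera(name): name is "scene" or "side" or "wrist"; returns (picture, depth): 400x640x3 uint8, red, green, blue; 400x640 float32, m along the optical axis (not along the pixel's ray), 0 where there is no reading.
- viewer.camera_info(name): a dict with "intrinsics" (3x3 intrinsics, pixels), "eye" and "rotation" of the camera in the world; the wrist camera has in their place "T_tool_cam" (4x4, takes a point from camera to tool coordinates, whose origin is the TCP and whose axes are the tool frame's). Camera axes: x right, y up, looking along -z (the intrinsics and any distortion apply to the point x, -y, -z); pixel columns grow to the right and rows downward; lengths in m; the calibration is good to about 2 mm. A picture is of the moment at which its call begins: read the wrist's pose just before it. camera_info takes no time and is no camera call.
A pose or a line that the arm cannot do raises env.PlanningError and nothing moves.
- workorder.finish_job(): hands the job in, once; it reports no verdict.
Trained networks look in the newest picture that a camera, given by its name, has taken for a name from the list of things; names that differ only in an ending like _2 or _b are one class to them, and where a whole thing is asked for, a point or a joint stands for the part that bears it (a point fixed in the world has none). Each returns a list of dicts, best first, with "score" (0 to 1); they miss things now and then, are a little off and sometimes report something else, mostly with a low value. They report only what shows in the picture. A call takes as long as a camera call.
- search_frame(camera, name): "at" ([x, y, z] in m, in world coordinates, good to about 4 mm: the middle of the surface that is visible of it).
- tip_of(camera, name): "at" ([x, y, z] in m, in world coordinates, good to about 4 mm: a listed point, or the origin of a listed thing).
The state is a dict: "t": time; "joint_positions": joint angles; "joint_velocities": joint speeds; "tau": joint torques, N m; "ee_pos": TCP position; "tcp_rot": TCP orientation; "wrist_force": force on the tool from outside, world axes, zero at the start; "moment": the same for the moment, N m; "gripper_width": finger opening in m.
Only numpy, scipy, OpenCV 4.12 (cv2) and the standard library are available. Lean on these libraries where they do the work, as an engineer would, in place of code of your own. Each camera call takes 0.05 s, during which the arm holds its last target.

## Working session

There is one attempt and no reset: what is moved stays moved. The work goes in short steps, each a Python script; the robot and the scene stay as the last script left them, time stands still between calls to the robot, and variables do not carry over. Pictures are saved under pics/ and viewed, and the job is handed in when it is done.

```bash
ls; mkdir -p pics
python3 - <<'E'
from station import env, effector, solver, viewer, workorder, search_frame, tip_of
import cv2, numpy as np
s=env.sense(); print(s['t'],s['ee_pos'],np.round(s['tcp_rot'],3))
for c in ['scene','side','wrist']:
    p,d=viewer.read_camera(c); cv2.imwrite(f'pics/a_{c}.png',p[:,:,::-1])
    i=viewer.camera_info(c); print(c,{k:np.round(v,3).tolist() if not isinstance(v,str) else v for k,v in i.items()})
    for n in ['cable_box','lid_hinge','lid_lip','mug','pen_cup','stapler']:
        r=tip_of(c,n); print(c,n,[(np.round(q['at'],3).tolist(),round(q['score'],2)) for q in r[:2]])
print(env.sense()['t'])
E
```

```text
pics
0.0 [ 0.18676242 -0.62198777  0.21366539] [[-0.958 -0.001  0.288]
 [-0.288  0.002 -0.958]
 [ 0.    -1.    -0.002]]
scene {'intrinsics': [[477.513, 0.0, 324.101], [0.0, 477.513, 200.634], [0.0, 0.0, 1.0]], 'eye': [1.118, 0.16, 0.756], 'rotation': [[-0.184, -0.782, 0.595], [0.983, -0.144, 0.114], [-0.004, 0.606, 0.795]]}
scene cable_box [([0.598, -0.004, -0.001], 0.87)]
scene lid_hinge [([0.627, 0.063, 0.089], 0.62)]
scene lid_lip [([0.564, -0.081, 0.086], 0.7)]
scene mug [([0.655, 0.212, -0.002], 0.75)]
scene pen_cup [([0.793, 0.151, -0.004], 0.69)]
scene stapler [([0.656, -0.234, 0.001], 0.96), ([0.655, 0.214, 0.002], 0.57)]
side {'intrinsics': [[469.95, 0.0, 316.377], [0.0, 469.95, 202.421], [0.0, 0.0, 1.0]], 'eye': [0.386, -0.838, 0.711], 'rotation': [[0.972, 0.117, -0.202], [-0.233, 0.539, -0.809], [0.014, 0.834, 0.552]]}
side cable_box [([0.598, 0.001, 0.005], 0.65)]
side lid_hinge [([0.625, 0.061, 0.09], 0.55)]
side lid_lip [([0.565, -0.083, 0.091], 0.94)]
side mug [([0.658, 0.209, 0.002], 0.82)]
side pen_cup [([0.788, 0.152, 0.001], 0.74)]
side stapler [([0.657, -0.233, -0.0], 0.87)]
wrist {'intrinsics': [[302.869, 0.0, 318.735], [0.0, 302.869, 199.836], [0.0, 0.0, 1.0]], 'T_tool_cam': [[0.0, -0.973, -0.232, -0.066], [0.0, 0.232, -0.973, -0.171], [1.0, 0.0, 0.0, -0.001], [0.0, 0.0, 0.0, 1.0]]}
wrist cable_box []
wrist lid_hinge []
wrist lid_lip []
wrist mug []
wrist pen_cup []
wrist stapler []
1.05
```

View pics/a_scene.png

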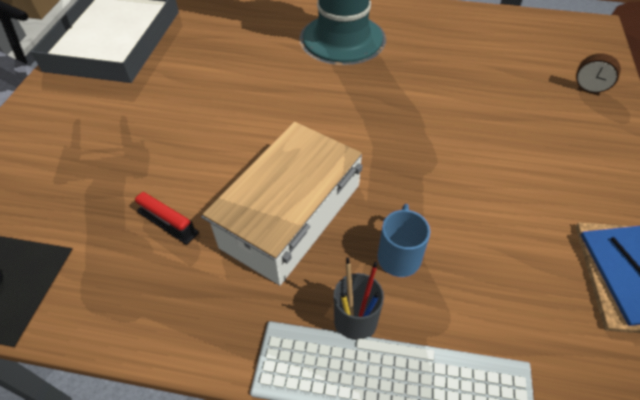

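View pics/a_side.png

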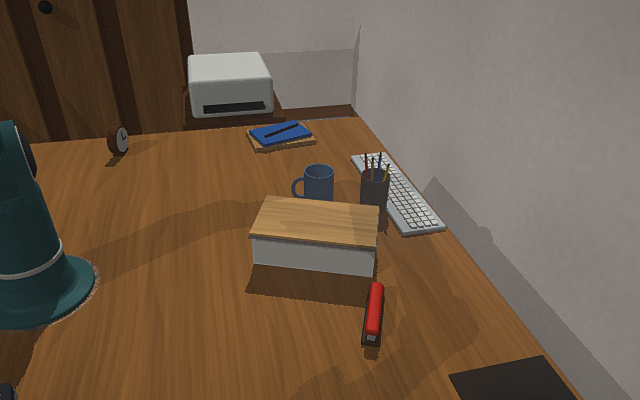

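The scene view shows the wooden lid at about pixels (210-360, 125-250), hinges at (295,245) and (350,178), the stapler near (165,218), and the mug and cup behind the box. The networks agree with this. I'll refine the lid pose from depth and check IK for a horizontal-finger swing.

```bash
cat > h.py <<'E'
from station import env, effector, solver, viewer, workorder, search_frame, tip_of
import cv2, numpy as np
def cloud(c):
    p,d=viewer.read_camera(c); i=viewer.camera_info(c); K=i['intrinsics']
    v,u=np.mgrid[:400,:640]; x=(u-K[0,2])/K[0,0]*d; y=-(v-K[1,2])/K[1,1]*d
    P=np.stack([x,y,-d],-1)@np.asarray(i['rotation']).T+np.asarray(i['eye'])
    P[d==0]=np.nan
    return p,P
E
python3 - <<'E'
from h import *
s=None
for c in ['scene','side']:
    p,P=cloud(c)
    hsv=cv2.cvtColor(p,cv2.COLOR_RGB2HSV)
    m=(abs(P[:,:,2]-0.1)<0.008)&(np.hypot(P[:,:,0]-.598,P[:,:,1])<.2)
    m=cv2.morphologyEx(m.astype(np.uint8),cv2.MORPH_OPEN,np.ones((3,3)))>0
    pts=P[m][:,:2].astype(np.float32)
    (cx,cy),wh,a=cv2.minAreaRect(pts*1000); print(c,len(pts),cx,cy,wh,a,np.median(P[m][:,2]))
    ms=(P[:,:,2]>.015)&(P[:,:,2]<.06)&(hsv[:,:,1]>150)&((hsv[:,:,0]<6)|(hsv[:,:,0]>174))&(np.hypot(P[:,:,0]-.656,P[:,:,1]+.234)<.1)
    if ms.sum()>5: print('stapler',cv2.minAreaRect(P[ms][:,:2].astype(np.float32)*1000))
E
```

```text
scene 10574 598.161376953125 -6.142784118652344 (163.9558868408203, 275.47528076171875) 67.85539245605469 0.10013100007265019
stapler ((659.0975341796875, -234.87020874023438), (126.81140899658203, 26.737224578857422), 65.6695327758789)
side 5463 594.3161010742188 -10.93365478515625 (162.04368591308594, 271.9079895019531) 67.46031188964844 0.10198334987775837
stapler ((654.7695922851562, -237.17047119140625), (128.37057495117188, 26.391315460205078), 66.52149200439453)
```

```bash
cat >> h.py <<'E'
yaw=np.radians(67.3); ex=np.array([np.cos(yaw),np.sin(yaw),0]); ey=np.array([-ex[1],ex[0],0]); ez=np.array([0,0,1.])
C=np.array([.599,-.001,0])
def W(b): return C+b[0]*ex+b[1]*ey+b[2]*ez
def R(pitch,sg):  # tool y in box x-z plane, pitch below horizontal; jaw along sg*ey
    y=np.cos(pitch)*ex-np.sin(pitch)*ez; z=sg*ey; x=np.cross(y,z); return np.stack([x,y,z],1)
def tcp(th,s=.146,up=.010):
    return np.array([.07-s*np.cos(th),0,.088+s*np.sin(th)-up])
E
python3 - <<'E'
from h import *
print(env.sense()['t'])
for sg in (1,-1):
  for pd in (-10,0,15,30):
    for yb in (-.02,.02,.06,.1):
      o=[]
      for th in (0,.4,.8,1.2,1.6):
        b=tcp(th); b[1]=yb
        q=solver.inverse_kinematics(W(b),R(np.radians(pd),sg)); o.append(None if q is None else np.round(q,2).tolist())
      b=tcp(0)+[-.1,0,-.01]; b[1]=yb; q=solver.inverse_kinematics(W(b),R(np.radians(pd),sg))
      ok=[int(k is not None) for k in o]+[int(q is not None)]
      print(sg,pd,yb,ok,o[0],o[-1])
E
```

```text
1.15
1 -10 -0.02 [1, 1, 1, 1, 1, 1] [0.81, 1.25, -0.23, 1.67, -1.24, 1.61, -1.86] [1.03, 1.23, -0.9, 1.83, -1.12, 1.04, -2.08]
1 -10 0.02 [1, 1, 1, 1, 1, 1] [0.84, 1.24, -0.23, 1.76, -1.21, 1.59, -1.79] [1.06, 1.22, -0.9, 1.93, -1.14, 1.02, -2.0]
1 -10 0.06 [1, 1, 1, 1, 1, 1] [0.87, 1.23, -0.23, 1.85, -1.18, 1.57, -1.72] [1.09, 1.21, -0.9, 2.02, -1.17, 1.0, -1.93]
1 -10 0.1 [1, 1, 1, 1, 1, 1] [0.7, 1.2, -0.01, 1.94, -1.27, 1.73, -1.57] [1.12, 1.2, -0.9, 2.11, -1.19, 0.97, -1.86]
1 0 -0.02 [1, 1, 1, 1, 1, 1] [0.82, 1.14, -0.23, 1.73, -1.2, 1.47, -1.91] [0.89, 0.98, -0.67, 1.87, -1.26, 1.11, -2.08]
1 0 0.02 [1, 1, 1, 1, 1, 1] [0.84, 1.12, -0.23, 1.82, -1.19, 1.45, -1.84] [1.06, 1.08, -0.89, 1.95, -1.13, 0.93, -2.1]
1 0 0.06 [1, 1, 1, 1, 1, 1] [0.68, 1.09, -0.01, 1.92, -1.29, 1.6, -1.7] [1.09, 1.05, -0.89, 2.05, -1.17, 0.91, -2.02]
1 0 0.1 [1, 1, 1, 1, 1, 1] [0.67, 1.08, 0.03, 2.01, -1.28, 1.61, -1.61] [1.11, 1.04, -0.89, 2.14, -1.21, 0.9, -1.94]
1 15 -0.02 [1, 1, 1, 1, 1, 1] [0.61, 0.96, 0.01, 1.82, -1.28, 1.41, -1.93] [0.71, 0.74, -0.45, 1.89, -1.27, 1.09, -2.21]
1 15 0.02 [1, 1, 1, 1
[... 2006 characters left out ...]
[1, 1, 1, 1, 1, 1] [1.19, 1.08, -0.67, 1.97, -0.83, 0.93, 1.03] [1.03, 0.81, -0.86, 2.07, -1.13, 0.82, 0.93]
-1 15 0.1 [1, 1, 1, 1, 1, 1] [1.23, 1.06, -0.66, 2.05, -0.84, 0.91, 1.09] [1.05, 0.77, -0.85, 2.16, -1.2, 0.83, 1.02]
-1 30 -0.02 [1, 1, 1, 1, 1, 1] [1.07, 0.96, -0.69, 1.84, -0.68, 0.83, 0.73] [0.93, 0.73, -0.85, 1.86, -0.8, 0.75, 0.48]
-1 30 0.02 [1, 1, 1, 1, 1, 1] [1.11, 0.93, -0.7, 1.93, -0.7, 0.79, 0.78] [0.93, 0.66, -0.82, 1.96, -0.91, 0.75, 0.58]
-1 30 0.06 [1, 1, 1, 1, 1, 1] [1.15, 0.9, -0.7, 2.02, -0.74, 0.76, 0.85] [0.92, 0.59, -0.79, 2.05, -1.01, 0.76, 0.67]
-1 30 0.1 [1, 1, 1, 1, 1, 1] [1.18, 0.87, -0.69, 2.11, -0.79, 0.74, 0.93] [0.93, 0.53, -0.77, 2.14, -1.1, 0.77, 0.75]
```

```bash
cat >> h.py <<'E'
PD=np.radians(12); RL=R(PD,-1); YB=.02
def tcpc(th,s=.147,dz=0):  # corner on underside
    return np.array([.07-s*np.cos(th)-.01*np.sin(PD),YB,.088+s*np.sin(th)-.01*np.cos(PD)+dz])
E
python3 - <<'E'
from h import *
effector.grasp(10)
b=tcpc(0,dz=-.010)+[-.11,0,.03]
env.reach(W(b),RL)
s=env.sense(); print(s['t'],s['ee_pos'],W(b),s['gripper_width'],s['wrist_force'])
b[2]-=.03; env.movel(W(b))
for c in ['scene','side','wrist']:
    p,d=viewer.read_camera(c); cv2.imwrite(f'pics/b_{c}.png',p[:,:,::-1])
print(env.sense()['t'])
E
```

```text
4.4917 [ 0.50762931 -0.1685925   0.09821804] [ 0.50758246 -0.16771457  0.09821852] 0.00026554689770319517 [-0.09236836  0.15719049 -0.58086494]
4.9917
```

```bash
python3 -c "
import cv2,numpy as np
a=[cv2.imread(f'pics/b_{c}.png') for c in ('side','wrist')]
cv2.imwrite('pics/b2.png',cv2.resize(np.vstack([a[0][130:400],a[1]]),None,fx=.85,fy=.85))"
```

```text
(no output)
```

View pics/b2.png

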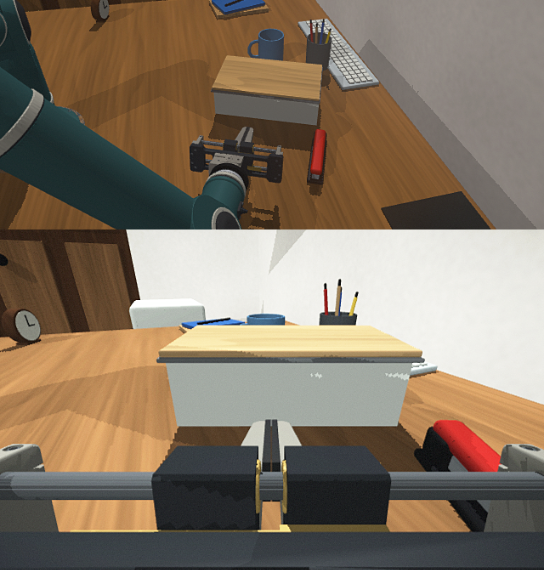

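View pics/b_scene.png

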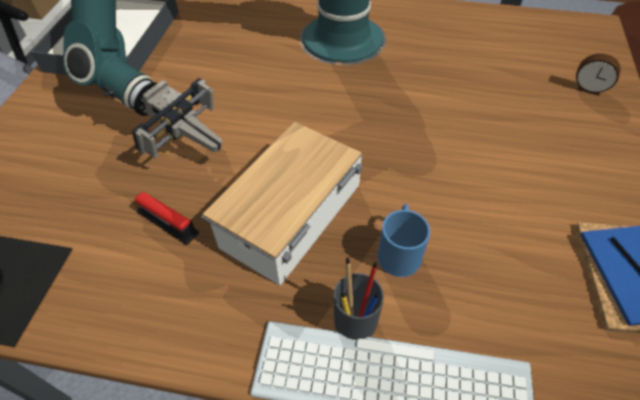

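The fingers (wrist view, about (270,430) in the half-size image) point squarely at the box below the lip. The gripper clears the stapler, and the fingertips taper. Next I'll go under the lip and lift slowly.

Run:
```python
from h import *
env.movel(W(tcpc(0,dz=-.010)),rate=.08)
f=lambda:np.round(env.sense()['wrist_force'],1)
print('in',f(),env.sense()['t'],env.sense()['ee_pos'],W(tcpc(0,dz=-.010)))
for dz in (-.004,.002,.008):
    b=tcpc(0,dz=dz); env.movel(W(b),rate=.04); print(dz,f())
for c in ['scene','side','wrist']:
    p,d=viewer.read_camera(c); cv2.imwrite(f'pics/c_{c}.png',p[:,:,::-1])
print(env.sense()['t'])
a=[cv2.imread(f'pics/c_{c}.png') for c in ('side','wrist')]
cv2.imwrite('pics/c2.png',cv2.resize(np.vstack([a[0][130:400],a[1]]),None,fx=.85,fy=.85))
```

```text
in [ 0.1 -0.3 -0.2] 6.5167 [ 0.55003653 -0.06689038  0.06800487] [ 0.55003213 -0.06623538  0.06821852]
-0.004 [-0.5  0.6  0.4]
0.002 [ 0.7 -0.1 -2.2]
0.008 [ 0.2  0.5 -2.9]
7.5667
```

View pics/c2.png

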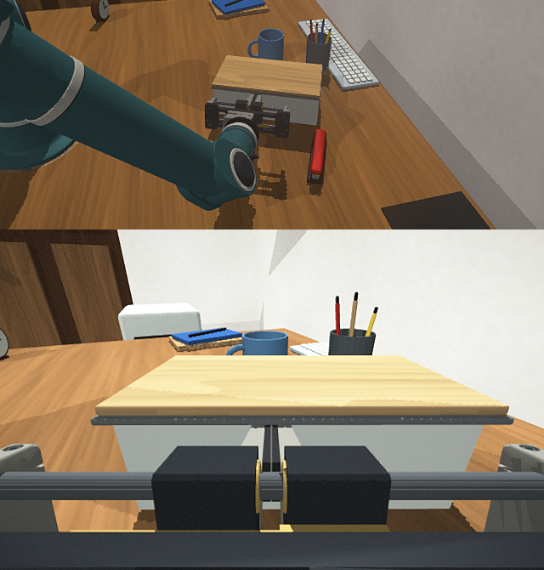

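The fingertip is under the lip at about (272,425), and the ~2.5 N load matches the lid's weight. I'll swing it up now.

Run:
```python
from h import *
for th in np.arange(.15,1.46,.13):
    env.movel(W(tcpc(th)),rate=.08); s=env.sense(); f=s['wrist_force']
    print(round(th,2),np.round([f@ex,f@ey,f[2]],1),round(s['t'],2))
    if np.linalg.norm(f)>12: print('STOP');break
for c in ['scene','side','wrist']:
    p,d=viewer.read_camera(c); cv2.imwrite(f'pics/d_{c}.png',p[:,:,::-1])
a=[cv2.imread(f'pics/d_{c}.png') for c in ('scene','wrist')]
cv2.imwrite('pics/d2.png',cv2.resize(np.vstack([a[0][:300],a[1]]),None,fx=.85,fy=.85))
```

```text
0.15 [ 1.5 -0.1 -3. ] 7.89
0.28 [ 0.5 -0.5 -2.8] 8.28
0.41 [-0.8  0.5 -1.8] 8.68
0.54 [-1.2 -1.  -1. ] 9.07
0.67 [-2.4  0.1 -0.3] 9.46
0.8 [-1.4 -0.4 -0.2] 9.85
0.93 [-0.5 -0.1 -0.4] 10.24
1.06 [-0.6  0.7 -0.5] 10.63
1.19 [-0.9  0.3 -0.2] 11.03
1.32 [-0.8  0.4 -0.5] 11.42
1.45 [0.2 0.2 0. ] 11.81
```

View pics/d2.png

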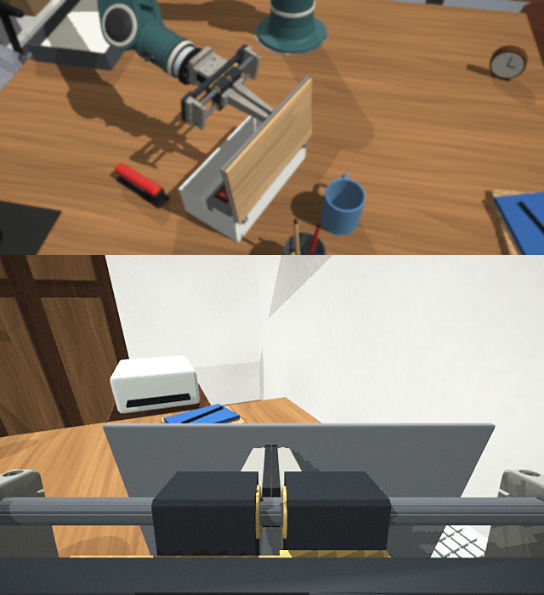

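The lid is nearly upright, with the fingertip on its underside at about (272,470). I'll push it past upright and back off.

Run:
```python
from h import *
b0=tcpc(1.45)
for dx in (.02,.04,.055):
    env.movel(W(b0+[dx,0,0]),rate=.07); s=env.sense(); f=s['wrist_force']
    print(dx,np.round([f@ex,f@ey,f[2]],1),round(s['t'],2))
env.pause(.3)
env.movel(W(b0+[-.12,0,.0]),rate=.15)
for c in ['scene','side','wrist']:
    p,d=viewer.read_camera(c); cv2.imwrite(f'pics/e_{c}.png',p[:,:,::-1])
    for n in ['rocker_on','lid_lip','lid_hinge','cable_box']:
        r=tip_of(c,n); print(c,n,[(np.round(q['at'],3).tolist(),np.round([(q['at']-C)@ex,(q['at']-C)@ey,q['at'][2]],3),round(q['score'],2)) for q in r[:2]])
print(env.sense()['t'])
a=[cv2.imread(f'pics/e_{c}.png') for c in ('scene','wrist')]
cv2.imwrite('pics/e2.png',cv2.resize(np.vstack([a[0][:300],a[1]]),None,fx=.85,fy=.85))
```

```text
0.02 [-0.  -0.6  0.6] 12.39
0.04 [ 0.5  0.1 -0.3] 12.82
0.055 [ 0.2 -0.8 -0.7] 13.19
scene rocker_on [([0.674, -0.034, 0.06], array([-0.002, -0.082,  0.06 ]), 0.46)]
scene lid_lip [([0.647, 0.118, 0.234], array([0.129, 0.002, 0.234]), 0.7)]
scene lid_hinge []
scene cable_box [([0.597, -0.003, -0.001], array([-0.003,  0.001, -0.001]), 0.63)]
side rocker_on [([0.678, -0.031, 0.061], array([ 0.002, -0.084,  0.061]), 0.44), ([0.656, -0.233, 0.001], array([-0.192, -0.142,  0.001]), 0.17)]
side lid_lip [([0.647, 0.117, 0.236], array([0.127, 0.001, 0.236]), 0.65)]
side lid_hinge [([0.621, 0.061, 0.088], array([0.066, 0.004, 0.088]), 0.83)]
side cable_box [([0.599, 0.001, 0.002], array([0.002, 0.001, 0.002]), 0.63), ([0.658, -0.237, 0.0], array([-0.195, -0.146,  0.   ]), 0.55)]
wrist rocker_on []
wrist lid_lip [([0.651, 0.118, 0.235], array([ 0.13 , -0.002,  0.235]), 0.8)]
wrist lid_hinge []
wrist cable_box []
15.5583
```

View pics/e2.png

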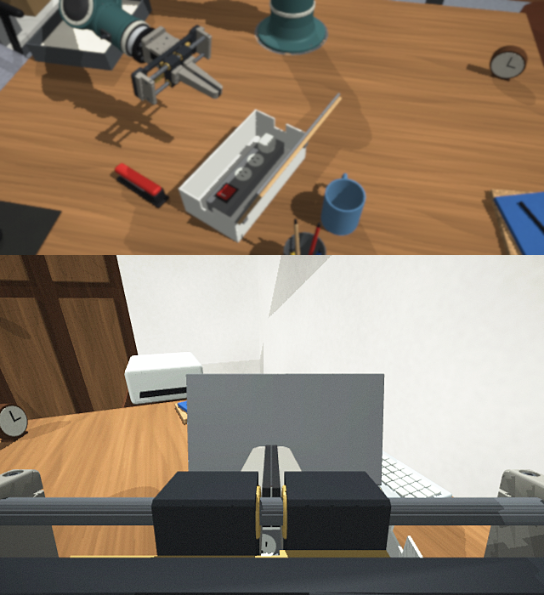

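View pics/e_side.png

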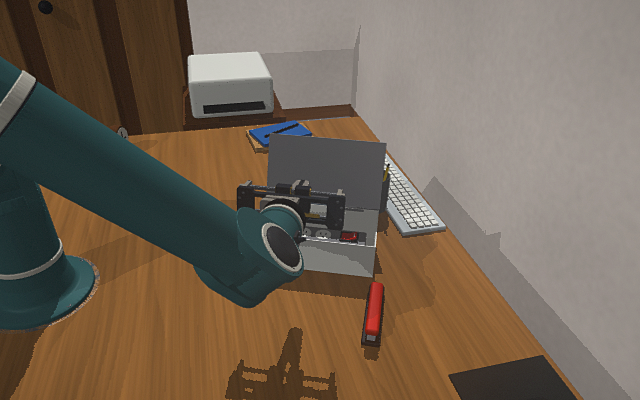

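The lid lip is at box coordinates (0.129, 0, 0.235), which gives a lid angle of about 1.95, so it is on the stop. The box hasn't moved and the rocker shows red at about (227,192). Next I'll measure the rocker and check press IK.

Run:
```python
from h import *
p,P=cloud('scene'); hsv=cv2.cvtColor(p,cv2.COLOR_RGB2HSV)
B=np.stack([(P-C)@ex,(P-C)@ey,P[...,2]],-1)
m=(hsv[...,1]>150)&((hsv[...,0]<6)|(hsv[...,0]>174))&(abs(B[...,0])<.05)&(abs(B[...,1]+.08)<.05)&(B[...,2]>.04)
v,u=np.nonzero(m); print(m.sum(),B[m].min(0),B[m].max(0),np.median(B[m],0),u.min(),u.max(),v.min(),v.max())
cv2.imwrite('pics/f.png',cv2.resize(p[170:300,190:350,::-1],None,fx=4,fy=4))
for sg in (1,-1):
  for pd in (60,70,80,90):
    o=[]
    for b in ([-.1,-.09,.22],[0,-.09,.12],[0,-.09,.055]):
      q=solver.inverse_kinematics(W(b),R(np.radians(pd),sg)); o.append(None if q is None else np.round(q,2).tolist())
    print(sg,pd,o)
```

```text
224 [-0.01484496 -0.09200385  0.05134477] [ 0.0122365  -0.05646919  0.06329241] [-0.00076321 -0.07382196  0.05583973] 255 277 217 235
1 60 [[1.17, 0.92, -1.29, 1.6, 0.43, 1.05, 2.67], [0.96, 0.98, -1.14, 1.66, 0.49, 0.82, 2.57], [0.93, 1.05, -1.07, 1.68, 0.54, 0.73, 2.58]]
1 70 [[1.08, 0.86, -1.27, 1.58, 0.55, 1.12, 2.55], [0.86, 0.94, -1.12, 1.63, 0.62, 0.92, 2.41], [0.83, 1.0, -1.04, 1.65, 0.67, 0.83, 2.4]]
1 80 [[0.98, 0.83, -1.23, 1.56, 0.66, 1.22, 2.44], [0.75, 0.91, -1.09, 1.59, 0.73, 1.05, 2.28], [0.72, 0.97, -1.01, 1.62, 0.78, 0.95, 2.26]]
1 90 [[0.87, 0.81, -1.2, 1.53, 0.77, 1.33, 2.33], [0.64, 0.9, -1.05, 1.54, 0.83, 1.19, 2.18], [0.61, 0.96, -0.98, 1.57, 0.87, 1.09, 2.15]]
-1 60 [[0.76, 0.56, -0.5, 1.63, -0.32, 1.0, 0.1], [0.51, 0.66, -0.37, 1.69, -0.42, 0.78, 0.12], [0.48, 0.74, -0.33, 1.71, -0.48, 0.69, 0.22]]
-1 70 [[0.68, 0.53, -0.51, 1.61, -0.11, 1.01, -0.1], [0.37, 0.62, -0.29, 1.66, -0.23, 0.8, -0.1], [0.31, 0.7, -0.21, 1.69, -0.32, 0.7, 0.0]]
-1 80 [[0.64, 0.54, -0.58, 1.58, 0.14, 1.06, -0.33], [0.27, 0.62, -0.26, 1.62, -0.02, 0.86, -0.33], [0.15, 0.69, -0.1, 1.66, -0.15, 0.75, -0.21]]
-1 90 [[0.52, 0.54, -0.54, 1.55, 0.29, 1.13, -0.48], [0.22, 0.65, -0.32, 1.57, 0.24, 0.96, -0.57], [0.05, 0.7, -0.07, 1.61, 0.06, 0.83, -0.44]]
```

View pics/f.png

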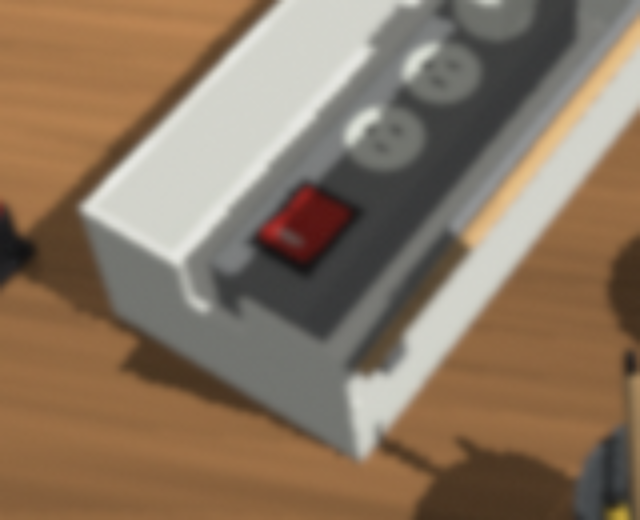

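The measured rocker is centred at box (−0.001, −0.074), as specified, with the white bar on its far half. I'll press with the shut fingertips just outboard, at y = −0.091, so they stay off the OFF half.

Run:
```python
from h import *
RP=R(np.radians(80),-1)
def st(n):
    s=env.sense(); print(n,np.round(s['wrist_force'],1),np.round([(s['ee_pos']-C)@ex,(s['ee_pos']-C)@ey,s['ee_pos'][2]],4),round(s['t'],2))
    return s['wrist_force'][2]
env.movel(W([-.16,-.03,.25]),rate=.2); st('back')
env.reach(W([-.10,-.091,.22]),RP); st('above')
env.movel(W([0,-.091,.13]),rate=.12); env.movel(W([0,-.091,.075]),rate=.1); f0=st('hover')
for c in ['scene','wrist']:
    p,d=viewer.read_camera(c); cv2.imwrite(f'pics/g_{c}.png',p[:,:,::-1])
a=[cv2.imread(f'pics/g_{c}.png') for c in ('scene','wrist')]
cv2.imwrite('pics/g2.png',cv2.resize(np.vstack([a[0][100:300],a[1]]),None,fx=.9,fy=.9))
```

```text
back [ 0.1  0.2 -0.4] [-0.1589 -0.029   0.2499] 16.29
above [-0.  -1.1  0.3] [-0.101  -0.0894  0.2182] 17.22
hover [ 0.5  0.5 -0.5] [ 0.0002 -0.0912  0.0751] 19.19
```

View pics/g2.png

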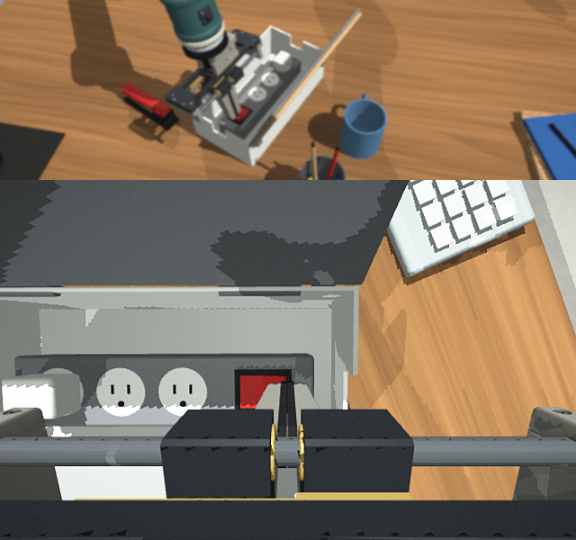

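The tip (287,383) sits over the far end of the red rocker. I'll press in small steps.

Run:
```python
from h import *
for z in (.066,.063,.061,.059,.0575,.0565,.0555,.0545,.0535):
    env.movel(W([0,-.090,z]),rate=.03); env.pause(.05); s=env.sense(); f=s['wrist_force']
    print(z,round(s['ee_pos'][2],4),np.round(f,1),round(s['t'],2))
    if f[2]>15: print('stop'); break
env.pause(.2); print(np.round(env.sense()['wrist_force'],1))
env.movel(W([0,-.09,.14]),rate=.1)
env.movel(W([-.12,-.06,.27]),rate=.2)
p,P=cloud('scene'); cv2.imwrite('pics/h_s.png',p[:,:,::-1])
cv2.imwrite('pics/h.png',cv2.resize(p[170:300,190:350,::-1],None,fx=4,fy=4))
pw,_=viewer.read_camera('wrist'); cv2.imwrite('pics/h_w.png',pw[:,:,::-1])
hsv=cv2.cvtColor(p,cv2.COLOR_RGB2HSV); B=np.stack([(P-C)@ex,(P-C)@ey,P[...,2]],-1)
m=(hsv[...,1]>150)&((hsv[...,0]<6)|(hsv[...,0]>174))&(abs(B[...,0])<.05)&(abs(B[...,1]+.08)<.05)&(B[...,2]>.04)
if m.sum()>20: print(m.sum(),'slope',np.polyfit(B[m][:,1],B[m][:,2],1))
for n in ['rocker_on','lid_lip','cable_box','mug','pen_cup','stapler']:
    print(n,[(np.round(q['at'],3).tolist(),round(q['score'],2)) for q in tip_of('scene',n)[:1]])
print(env.sense()['t'])
```

```text
0.066 0.0659 [-0.4  0.2  0.6] 19.79
0.063 0.0634 [ 1.1 -1.   1.1] 20.09
0.061 0.0615 [ 1.6 -1.2  3.7] 20.39
0.059 0.0589 [ 1.5 -1.1  2.4] 20.69
0.0575 0.0575 [ 2.8 -1.2  3.5] 20.99
0.0565 0.0572 [ 0.7 -2.2  7.2] 21.29
0.0555 0.057 [-0.9 -0.6 11.5] 21.59
0.0545 0.0568 [-3.4 -2.4 16.3] 21.89
stop
[-2.9 -3.3 16.5]
223 slope [0.19563332 0.07111775]
rocker_on [([0.672, -0.034, 0.056], 0.6)]
lid_lip [([0.648, 0.121, 0.228], 0.64)]
cable_box [([0.6, -0.003, 0.0], 0.81)]
mug [([0.656, 0.212, -0.005], 0.79)]
pen_cup [([0.792, 0.154, -0.003], 0.74)]
stapler [([0.658, -0.236, -0.001], 0.79)]
24.55
```

View pics/h.png

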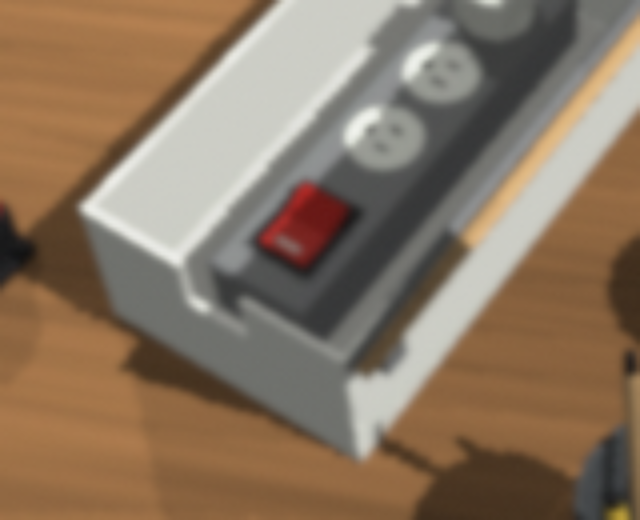

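View pics/h_w.png

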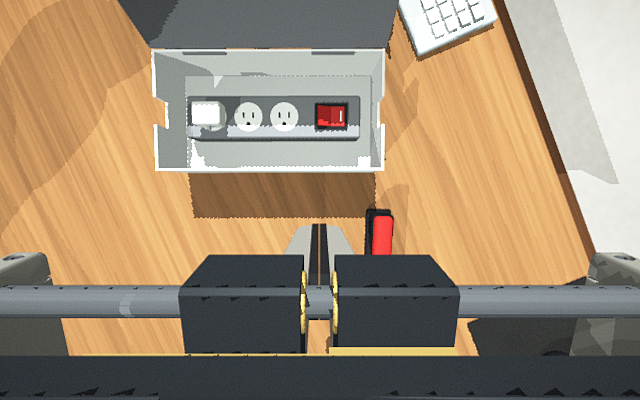

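The wrist image shows the ON half level and the far half raised. I'll verify it numerically before handing in.

Run:
```python
from h import *
p,P=cloud('scene'); hsv=cv2.cvtColor(p,cv2.COLOR_RGB2HSV); B=np.stack([(P-C)@ex,(P-C)@ey,P[...,2]],-1)
m=(hsv[...,1]>150)&((hsv[...,0]<6)|(hsv[...,0]>174))&(abs(B[...,0])<.05)&(abs(B[...,1]+.08)<.05)&(B[...,2]>.04)
b=B[m]
for lo,hi in((-.09,-.084),(-.084,-.078),(-.078,-.072),(-.072,-.066),(-.066,-.06),(-.06,-.054)):
    k=(b[:,1]>lo)&(b[:,1]<hi); print(lo,k.sum(),round(float(np.median(b[k][:,2])),4))
p,P=cloud('side')
for n in ['rocker_on','lid_lip','cable_box']:
    print(n,[(np.round(q['at'],3).tolist(),round(q['score'],2)) for q in tip_of('side',n)[:1]])
```

```text
-0.09 20 0.0554
-0.084 42 0.0553
-0.078 42 0.0554
-0.072 51 0.0571
-0.066 49 0.0598
-0.06 1 0.059
rocker_on [([0.676, -0.032, 0.056], 0.6)]
lid_lip [([0.645, 0.114, 0.238], 0.78)]
cable_box [([0.602, 0.004, 0.005], 0.83)]
```

The ON half is level at 55.4 mm, so it is flush, and the lid is on its stop. Handing in.

Run:
```python
from h import *
print(np.round(env.sense()['wrist_force'],1)); workorder.finish_job(); print(env.sense()['t'])
```

```text
[-0.3  1.1  0. ]
the job is handed in; nothing more can be done
the job is handed in; nothing more can be done
```

The lid is open and leaning back on its stop, and the rocker switch is on. The job is handed in; no verdict is reported back.

- **Lid:** With the fingers shut, I put the tips under the front lip, swung the lid up slowly past upright and backed away. The contact force at each stop stayed around 3 N. The lip position then gave a lid angle of about 1.95 rad, which is the hinge stop.
- **Switch:** I pressed the marked end down until it stopped hard, with about 16 N on the wrist. Depth readings after the press show the ON half level at 55.4 mm, which is flush, and the OFF half raised.
- **Surroundings:** The box, mug, pen cup and stapler all read within about 6 mm of where they started, which is roughly the measurement noise. The last wrist force reading was about zero, with the fingers clear of everything.
- **Disagreement:** The last two lip readings, from the scene and side cameras, differed by about 10 mm in height (0.228 and 0.238 m). That is more than the quoted 4 mm error. Both still put the lid well past upright, leaning back near the stop.
- **Time:** The last clock reading was about 24.6 s of the 48 s allowed, shortly before hand-in.

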